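# Check-weigh an output flange on the sprung hook scale

## Robot

A 6-joint arm with a two-finger parallel gripper is mounted at the origin on the work surface. World frame = base frame: x ahead of the robot, y to its left, z up, the work surface at z = 0. Lengths are in m, angles in degrees, forces in N, time in s.
With the tool pointing down it reaches from about 0.25 to 0.775 m from the base axis. Payload 8.9 kg.
Tool frame: the origin (TCP) lies at the very end of the fingers, on their centre line; the grasp point (between the pads) lies 19 mm behind it; z points along the fingers, y is the line along which they close (so a half turn about z gives the same grasp; the last joint's range is limited). The gripper opens to 85 mm and grips with 20 to 120 N. Pads are 22 mm wide; open, the fingers measure 114 mm over their backs; the gripper's body (76 mm by 85 mm) begins 54 mm behind the grasp point. The pads swing forward as they close: fully open they stand 13 mm farther back than shut.
Start: joints at [-78.799, 16.656, -8.789, 64.555, 0, 82.019], TCP at [0.173, -0.496, 0.231] pointing down, gripper open.
Joint ranges: [-144.48, 144.48], [-52.06, 99.96], [-74.48, 78.29], [-112.23, 115.85], [-86.99, 84.42], [-180, 180]. Speed limits (degrees/s): [127.2, 127.2, 159.86, 180, 180, 180].

## Interface

Orientations are given as a 3x3 rotation matrix whose columns are the frame's x, y, z axes.
In Python, from workcell import read_state, vision, r gives the robot as it stands.
- The arm moves only by the shell command python3 -m jog 'ROWS' [FORCE]. ROWS is JSON, a list of rows, each a list of 5 numbers: the closure, from -1 (fully open) to 1 (shut), then the shift along the tool's x, y, z in mm, then the turn about the tool's z in rad. In form: [[grip, tx, ty, tz, spin], ...]. A call has 1 to 5 rows; each row is the pose to reach, as a shift and turn from the pose commanded when the call began, along the tool's axes at that moment; what a row does not reach only later rows make up. A row lasts 1/10 s, in which the tool goes at most 50 mm and 8.59 degrees, less where a joint would pass 70% of its speed; a pose out of reach is approached as far as the arm can. A call with a gripper value outside its range is refused whole. The fingers move at their own pace and stop on an object; FORCE is the grip in N (left out, the last holds). Time passes only in rows, so rows that repeat a pose let the fingers close. It gives the time, the measured TCP pose, the force, the opening and the grip force at its end, in the units of the state.
- read_state(): the state, without advancing time (a new reading comes with each control period).
- vision.read_camera(name): name is "scene" or "side" or "wrist"; returns a dict with "color" (400x640x3 uint8, red, green, blue), "K" (3x3 intrinsics, pixels), "cam_to_world" (4x4, takes a point from camera to world coordinates). Camera axes: x right, y down, z forward; pixel columns grow to the right and rows downward; lengths in m; the calibration is good to about 2 mm. A picture is of the moment at which its call begins. There is no depth.
- r.job_done(): hands the job in; it is judged then, once.
The state is a dict: "clock": time; "qpos": joint angles; "qvel": joint speeds; "joint_torque": joint torques, N m; "eef_pos": TCP position; "tcp_rot": TCP orientation; "force": force on the tool from outside, world axes, zero at the start; "ft_torque": the same for the moment, N m; "gripper_width": finger opening in m; "gripper_force": force on a finger pad.
Only numpy, scipy, OpenCV 4.12 (cv2) and the standard library are available. Lean on these libraries where they do the work, as an engineer would, in place of code of your own. Each camera call takes 0.05 s, during which the arm holds its last target. There are 200 camera calls.

## Task

Take the steel output flange from the grey cradle and hang it by its bore in the saddle of the spring scale's hook, lowering it slowly until the spring carries exactly its weight before you let go, so that the hook is not jerked and does not spring up or down when released. Leave it hanging free and still for at least a second and a half, so that the pointer settles, then lift it off slowly and set it down gently, seated in the green cradle. Do not let the flange fall to the bench, do not force the hook, and leave the gauge ring, the washers and the drift where they lie.

Things in the scene. Friction and masses are not known exactly. Their poses are not given: they have to be found in the camera images.
- flange: Steel output flange, a thick ring, both ends alike: disc rim 68 mm diameter, 18 mm wide, with a hub collar 56 mm diameter standing out 8 mm on each face (34 mm wide in all); bore 46 mm right through. Stands on edge. Origin at its centre, x along the bore (horizontal); it may roll about x. Picked from above across the 68 mm rim, firmly, or it tips. Weighs 0.24 to 0.93 kg, unseen.
- cradle_grey: Fixed grey cradle, holds the flange at the start. Origin: centre of the underside. Base 75 (x) by 90 (y) by 8 mm; two 10 mm rods along x at y = +-22.4 mm, axes 16 mm up; the disc rim rests on both, flange centre 47 mm above the origin, bore along x (either way round). End cheeks at x = +-23.5 mm, 4 mm thick, 52 mm wide, tops 34 mm up, 43 mm between them.
- cradle_green: Fixed green steel cradle, of the same shape and sizes as the grey one, empty at the start; the flange ends here, resting on both rods between the cheeks, centre 47 mm above this origin, bore along the cradle's x.
- scale: Fixed sprung hook scale: blue column 50 x 50 mm, top 215 mm up, on a round dark foot 110 mm diameter, 14 mm high; origin at the centre of the foot's underside, z up. The hook arm comes out of the column to the scale's own -x, at y = 0. White tick plates and a red pointer on two sides.
- hook_seat (a point): Top of the hook's 10 mm round bar at mid-saddle, 110 mm from the column axis, 173 mm up when empty; moves with the hook; axes as the scale's. Saddle level 22 mm to each side along x; then the bar turns up to the free tip (end 39 mm out to -x, top 14 mm above this point), and on the column side up 6 mm to the arm. The hung flange's centre is 23 mm below this point, bore along the bar.
- hook (a joint): How far the hook has sunk, m: about 0.002 empty, grows downward, stop at 0.095. A lightly damped spring of unstated stiffness: it sinks under the flange according to its weight and rises again as it is unloaded; let go out of balance it bounces.
- gauge_ring: Worn aluminium gauge ring lying flat, 72 mm outside, 48 mm inside, 12 mm high, loose; origin at the centre of its underside. Bystander.
- washer_a: Black steel lock washer lying flat, 28 mm diameter, 4 mm thick, loose; origin at the centre of its underside. Bystander.
- washer_b: A second such black lock washer, loose. Bystander.
- drift: Brass hex drift, 115 mm long, 16 mm thick, lying along its x, loose; origin underneath, near its middle. Bystander.
There are look-alikes about, which are no part of the job. Leave any red look-alike of the flange alone. Several things look just like the cradle_green: the one meant starts farthest to the robot's left.

How it is judged (in metres and radians):
On the way:
1. the flange hangs in the hook's saddle, touched by nothing but the hook, and has settled: still for one second (contact force between flange and scale above 1 N and contact force between the fingers and flange below 0.05 N and x of flange in the frame of hook_seat between -0.012 and 0.012 m and y of flange in the frame of hook_seat between -0.012 and 0.012 m and z of flange in the frame of hook_seat between -0.03 and -0.016 m and linear speed of flange below 0.03 m/s and velocity of joint hook between -0.015 and 0.015 m/s and angle between the x axis of flange and the x axis of hook_seat, either way round below 0.3 rad), for 1 s.
At the end, for the whole second after the job is handed in: the flange rests at ease on both rods of the green cradle between its cheeks: centre within 8 mm along and 4 mm across of the cradle's middle and 44 to 51.5 mm above its underside, bore along the cradle to within 0.15 rad, at rest and released (x of flange in the frame of cradle_green between -0.008 and 0.008 m and y of flange in the frame of cradle_green between -0.004 and 0.004 m and z of flange in the frame of cradle_green between 0.044 and 0.0515 m and contact force between the fingers and flange below 0.05 N and angle between the x axis of flange and the x axis of cradle_green, either way round below 0.15 rad and contact force between flange and cradle_green above 1 N and linear speed of flange below 0.02 m/s); the robot touches nothing.
It fails at once if the hook is jerked or forced: it moves up or down faster than 0.15 m/s, or the flange presses on the scale with more than 16 N (contact force between flange and scale above 16 N or velocity of joint hook above 0.15 m/s or velocity of joint hook below -0.15 m/s).
It fails at once if the flange is let go out of balance: hanging on the hook and not held, it makes the hook spring up or down faster than 0.05 m/s (contact force between flange and scale above 0.3 N and contact force between the fingers and flange below 0.05 N and (velocity of joint hook above 0.05 m/s or velocity of joint hook below -0.05 m/s)).
It fails at once if the flange is slammed into the green cradle, over 40 N (contact force between flange and cradle_green above 40 N).
It fails at once if the flange falls to the bench (its centre lower than 40 mm) (height (world z) of flange below 0.04 m).
It fails at once if a bystander (gauge ring, washer or drift) is moved by more than 15 mm (distance of any of gauge_ring, washer_a, washer_b, drift from where it was at the start of the episode above 0.015 m).
It also fails if it takes over 72 s, if anything falls off the work surface, if the arm or the gripper's body presses on something with over 40 N, if the wrist force passes 120 N, or if a joint passes its speed limit or range.

## Working session

There is one attempt and no reset: what is moved stays moved. The work goes in short steps, Python scripts to look and compute and a shell command to move; the robot and the scene stay as the last step left them, time stands still between calls to the robot, and variables do not carry over. Pictures are saved under pics/ and viewed, at most 10 in all, crops included, and the job is handed in when it is done.

```bash
mkdir -p pics; ls; python3 - <<'E'
from workcell import read_state, vision, r
import cv2,numpy as np
s=read_state();print({k:np.round(v,3).tolist() for k,v in s.items()})
for n in("scene","side"):
    c=vision.read_camera(n);cv2.imwrite(f"pics/{n}0.png",c["color"][:,:,::-1]);print(n,c["K"].round(1).tolist(),c["cam_to_world"].round(3).tolist())
E
```

```text
pics
{'clock': 0.0, 'qpos': [-78.799, 16.69, -8.829, 64.554, -0.0, 82.019], 'qvel': [-0.111, 0.11, -0.047, 0.011, -0.07, -0.034], 'joint_torque': [-0.002, -53.714, 33.137, 0.016, -0.0, -0.0], 'eef_pos': [0.172, -0.495, 0.231], 'tcp_rot': [[0.944, 0.329, -0.0], [0.329, -0.944, 0.001], [0.0, -0.001, -1.0]], 'force': [0.48, 0.626, 0.326], 'ft_torque': [0.007, 0.014, -0.064], 'gripper_force': 0.0, 'gripper_width': 0.086}
scene [[419.0, 0.0, 318.6], [0.0, 419.0, 196.6], [0.0, 0.0, 1.0]] [[0.576, 0.657, -0.487, 1.034], [0.818, -0.452, 0.357, -0.388], [0.015, -0.603, -0.797, 0.991], [0.0, 0.0, 0.0, 1.0]]
side [[501.9, 0.0, 316.0], [0.0, 501.9, 198.7], [0.0, 0.0, 1.0]] [[-0.979, -0.099, 0.177, 0.244], [-0.203, 0.54, -0.817, 1.141], [-0.015, -0.836, -0.549, 0.929], [0.0, 0.0, 0.0, 1.0]]
```

View pics/scene0.png

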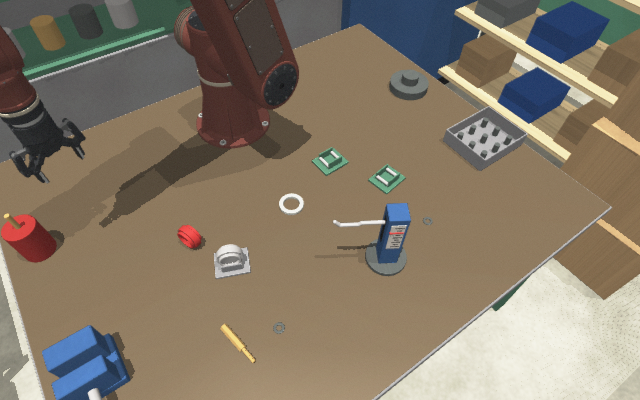

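View pics/side0.png

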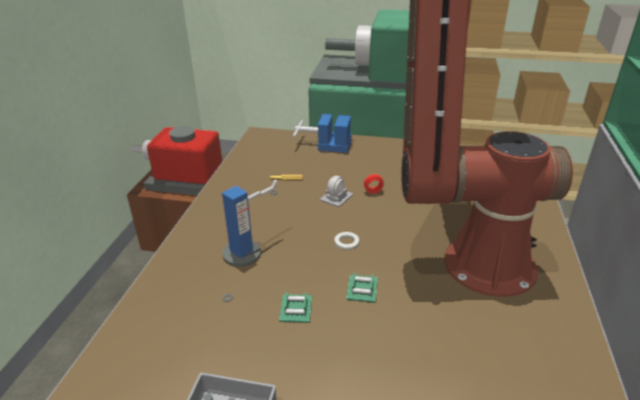

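Scene view: the flange sits in the grey cradle at (231,258), with the red look-alike at (189,236). The scale foot is at (386,258) and its hook tip at (336,223). Two green cradles are at (330,160) and (387,178); in the side view they are at (363,288) and (296,307). The one with the larger y is meant, so I'll compute that and check it in one enlarged crop.

```bash
cat >h.py <<'E'
from workcell import read_state, vision, r
import cv2,numpy as np
def ground(c,uv,z):
    M=c["cam_to_world"];d=M[:3,:3]@np.linalg.solve(c["K"],[*uv,1]);o=M[:3,3]
    return o+d*(z-o[2])/d[2]
def tri(cs,uvs):
    A=np.zeros((3,3));b=np.zeros(3)
    for c,uv in zip(cs,uvs):
        M=c["cam_to_world"];d=M[:3,:3]@np.linalg.solve(c["K"],[*uv,1]);d/=np.linalg.norm(d)
        P=np.eye(3)-np.outer(d,d);A+=P;b+=P@M[:3,3]
    return np.linalg.solve(A,b)
def proj(c,p):
    M=c["cam_to_world"];q=c["K"]@(M[:3,:3].T@(np.asarray(p)-M[:3,3]));return q[:2]/q[2]
def crop(c,x,y,w,h,k):
    return cv2.resize(np.ascontiguousarray(c["color"][y:y+h,x:x+w,::-1]),None,fx=k,fy=k,interpolation=cv2.INTER_CUBIC)
E
python3 - <<'E'
from h import *
a=vision.read_camera("scene");b=vision.read_camera("side")
for n,p,q in(("g1",(330,160),(363,288)),("g2",(387,178),(296,307))):print(n,ground(a,p,.01).round(3),ground(b,q,.01).round(3))
print("grey",ground(a,(231,265),.01).round(3),"scale foot",ground(a,(386,258),.01).round(3),ground(b,(242,253),.01).round(3))
print("hook tip",tri((a,b),((336,223),(275,184))).round(3))
t=np.vstack([np.hstack([crop(a,190,225,80,60,5),crop(a,310,140,80*1,60,5)]),np.hstack([crop(a,350,150,80,60,5),crop(a,325,190,100,75,4)])])
cv2.imwrite("pics/c1.png",t)
E
```

```text
g1 [0.337 0.164 0.01 ] [0.333 0.168 0.01 ]
g2 [0.495 0.264 0.01 ] [0.49  0.268 0.01 ]
grey [ 0.488 -0.265  0.01 ] scale foot [0.703 0.081 0.01 ] [0.693 0.09  0.01 ]
hook tip [ 0.62  -0.034  0.175]
```

View pics/c1.png

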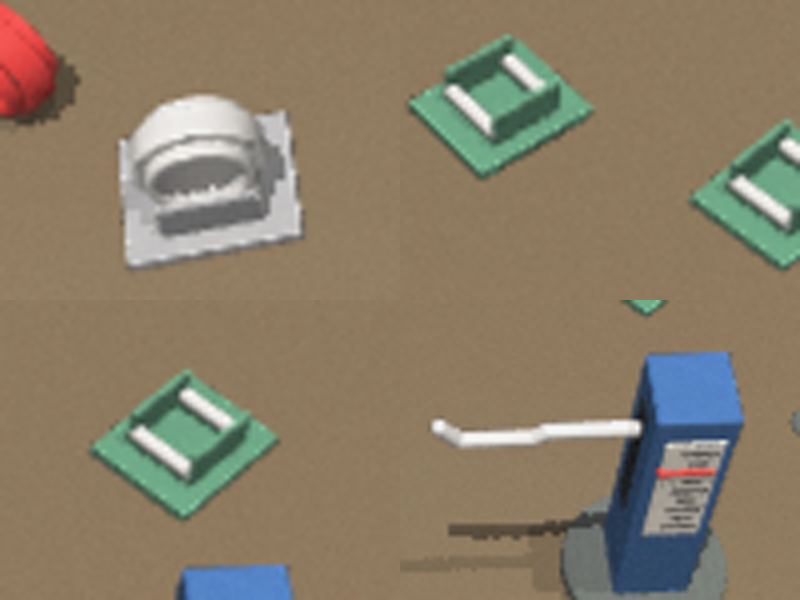

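The target green cradle is g2, at about (0.49,0.266). It lies farther left than g1 (y 0.166); the bottom-left crop shows it empty with both rods. Next come the base corners, yaws and hook axis.

```bash
python3 - <<'E'
from h import *
a=vision.read_camera("scene")
def quad(n,ox,oy,oyc,P,z=.008):
    W=np.array([ground(a,(ox+x/5,oy+(y-oyc)/5),z)[:2] for x,y in P])
    e=[W[(i+1)%4]-W[i] for i in range(4)]
    print(n,"c",W.mean(0).round(4),[(round(float(np.linalg.norm(v)),4),round(float(np.degrees(np.arctan2(v[1],v[0]))),1)) for v in e])
quad("grey",190,225,0,[(120,145),(287,112),(301,236),(127,263)])
quad("green",350,150,300,[(91,447),(186,371),(278,436),(184,516)])
f=lambda x,y:(325+(x-400)/4,190+(y-300)/4)
for n,p,z in(("tip",(438,426),.18),("s1",(462,440),.166),("s2",(540,437),.166),("armcol",(635,427),.174)):print(n,ground(a,f(*p),z).round(4))
s=[vision.read_camera("side")for _ in(0,)][0]
cv2.imwrite("pics/c2.png",np.hstack([crop(s,220,170,65,100,6),crop(s,310,170,65,100,6)]))
E
```

```text
grey c [ 0.482  -0.2601] [(0.0888, 68.4), (0.0749, -23.8), (0.0887, -114.8), (0.0698, 156.3)]
green c [0.4945 0.2645] [(0.0895, 99.1), (0.0733, 9.3), (0.0894, -80.7), (0.0735, -170.6)]
tip [ 0.6189 -0.0363  0.18  ]
s1 [ 0.6277 -0.0245  0.166 ]
s2 [0.6521 0.0147 0.166 ]
armcol [0.682  0.0611 0.174 ]
```

View pics/c2.png

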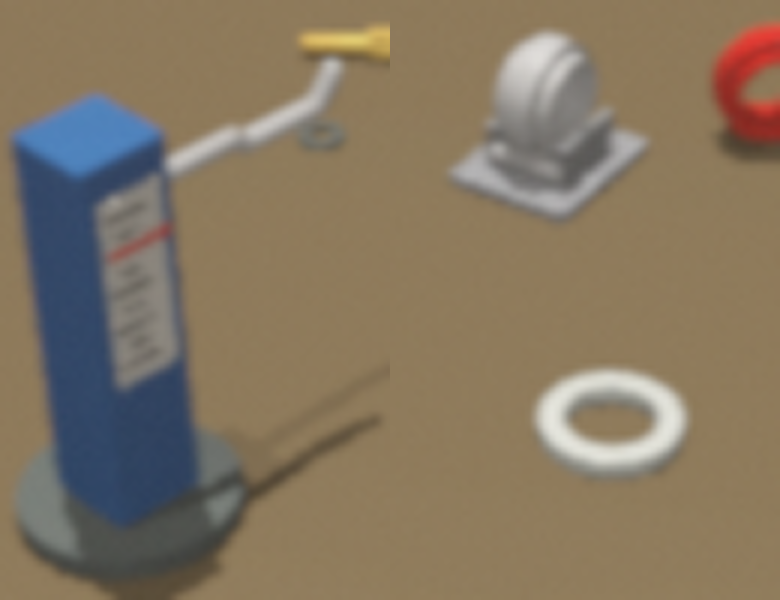

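Side crop: saddle bend at (273,187), free tip at (276,181), arm step at (261,194). The two views agree: seat at about (0.640,-0.005) with the scale's x at about 57.6°, grey cradle bore at about -23.5°, and green cradle at (0.494,0.265) with yaw about 9.3°. I'll move above the grey cradle, with tool yaw 156.4° to keep J6 within range.

```bash
R='[[-1,185,-60,15,0],[-1,185,-60,15,0],[-1,185,-60,15,0],[-1,185,-60,15,0],[-1,185,-60,15,0]]'
python3 -m jog '[[-1,185,-60,15,0],[-1,185,-60,15,0],[-1,185,-60,15,0],[-1,185,-60,15,0],[-1,185,-60,15,0]]'
python3 -m jog '[[-1,185,-60,15,0],[-1,185,-60,15,0],[-1,185,-60,15,0],[-1,185,-60,15,0],[-1,185,-60,15,0]]'
python3 -m jog '[[-1,0,0,0,-0.15],[-1,0,0,0,-0.3],[-1,0,0,0,-0.45],[-1,0,0,0,-0.6],[-1,0,0,0,-0.7]]'
python3 -m jog '[[-1,0,0,0,-0.15],[-1,0,0,0,-0.3],[-1,0,0,0,-0.45],[-1,0,0,0,-0.6],[-1,0,0,0,-0.7]]'
python3 -m jog '[[-1,0,0,0,-0.15],[-1,0,0,0,-0.3],[-1,0,0,0,-0.45],[-1,0,0,0,-0.6],[-1,0,0,0,-0.7]]'
python3 -m jog '[[-1,0,0,0,-0.15],[-1,0,0,0,-0.295],[-1,0,0,0,-0.295],[-1,0,0,0,-0.295],[-1,0,0,0,-0.295]]'
python3 - <<'E'
from h import *
c=vision.read_camera("wrist");cv2.imwrite("pics/w1.png",c["color"][:,:,::-1])
s=read_state();print(s["clock"],s["eef_pos"].round(4),s["tcp_rot"].round(3).tolist(),s["force"],s["qpos"])
print(proj(c,(.482,-.2601,.047)))
E
```

```text
clock: 0.8
eef_pos: [0.3307, -0.3749, 0.2159]
tcp_rot: [[0.943, 0.334, 0.001], [0.334, -0.943, 0.002], [0.001, -0.001, -1.0]]
force: [-0.4, -0.9, -0.5]
gripper_width: 0.0855
gripper_force: 0.0
clock: 1.3
eef_pos: [0.4855, -0.2581, 0.2007]
tcp_rot: [[0.943, 0.333, 0.001], [0.333, -0.943, 0.001], [0.001, -0.001, -1.0]]
force: [0.8, 0.2, 1.7]
gripper_width: 0.0851
gripper_force: 0.0
clock: 1.8
eef_pos: [0.4818, -0.2619, 0.2013]
tcp_rot: [[0.506, 0.862, -0.0], [0.862, -0.506, -0.0], [-0.0, -0.0, -1.0]]
force: [-0.2, 0.6, -0.2]
gripper_width: 0.0852
gripper_force: 0.0
clock: 2.3
eef_pos: [0.4818, -0.2619, 0.2013]
tcp_rot: [[-0.168, 0.986, -0.0], [0.986, 0.168, -0.0], [-0.0, -0.0, -1.0]]
force: [-0.4, -0.1, 0.2]
gripper_width: 0.0857
gripper_force: 0.0
clock: 2.8
eef_pos: [0.4818, -0.2619, 0.2013]
tcp_rot: [[-0.764, 0.646, -0.0], [0.646, 0.764, -0.0], [0.0, -0.0, -1.0]]
force: [0.1, 0.6, 0.3]
gripper_width: 0.0856
gripper_force: 0.0
clock: 3.3
eef_pos: [0.4823, -0.2613, 0.2013]
tcp_rot: [[-0.915, 0.404, -0.0], [0.404, 0.915, -0.0], [0.0, -0.0, -1.0]]
force: [-0.1, -0.1, 0.1]
gripper_width: 0.0854
gripper_force: 0.0
3.35 [ 0.4823 -0.2612  0.2013] [[-0.915, 0.403, -0.0], [0.403, 0.915, -0.0], [0.0, -0.0, -1.0]] [ 0.48578691 -0.28327426  0.32800364] [-3.60696609e+01  2.02445006e+01 -8.27837573e+00  6.14805804e+01
 -4.95434989e-03 -1.23097885e+01]
[325.42143488 181.67320031]
```

View pics/w1.png

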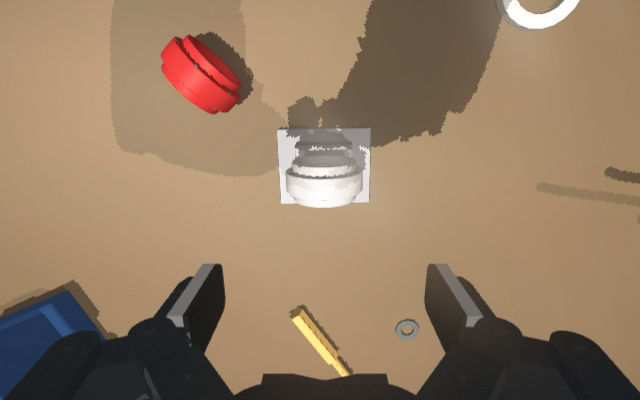

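Wrist view: flange rim from u=286 to 363 (around v=187). Base corners are at (277,129), (370,128), (370,203) and (281,204). The red look-alike is at (200,75), well clear, and the drift and washer are below at (320,340) and (407,328).

```bash
python3 - <<'E'
from h import *
c=vision.read_camera("wrist");s=read_state();R=s["tcp_rot"];e=s["eef_pos"]
g=cv2.cvtColor(c["color"],cv2.COLOR_RGB2HSV)
# grey/white mask of cradle+flange: low saturation
m=((g[:,:,1]<45)&(g[:,:,2]>60)).astype(np.uint8)[100:225,260:390]
n,l,st,ce=cv2.connectedComponentsWithStats(m);i=1+np.argmax(st[1:,4])
cnt=max(cv2.findContours((l==i).astype(np.uint8),0,1)[0],key=cv2.contourArea)[:,0]+[260,100]
W=np.array([ground(c,p,.008)[:2] for p in cnt.astype(float)]).astype(np.float32)
(x,y),(w,h),an=cv2.minAreaRect(W);print("base rect",x,y,w,h,an)
P=[(277,129),(370,128),(370,203),(281,204)]
Q=np.array([ground(c,p,.008) for p in P])
for q in Q:print(q.round(4),(R.T@(q-e)*1000).round(1))
for p in((286,185),(363,185)):print("rim",(R.T@(ground(c,p,.047)-e)*1000).round(1))
E
```

```text
base rect 0.4787728488445282 -0.26020166277885437 0.08976884931325912 0.08018955588340759 67.17620849609375
[ 0.4255 -0.2853  0.008 ] [ 42.4 -45.  193.3]
[ 0.4605 -0.204   0.008 ] [ 43.1  43.5 193.3]
[ 0.5304 -0.2316  0.008 ] [-32.1  46.3 193.3]
[ 0.4947 -0.3149  0.008 ] [-32.9 -44.3 193.3]
rim [ -2.2 -34.  154.3]
rim [ -2.4  34.1 154.3]
```

```bash
python3 - <<'E'
from h import *
c=vision.read_camera("wrist");cv2.imwrite("pics/w2.png",crop(c,265,115,120,100,6))
s=read_state();R=s["tcp_rot"];e=s["eef_pos"]
for off in(0,.0035):
  o=np.array([e[0],e[1],.047])+R[:,0]*off
  for n,p in(("rim top far",o+R[:,0]*.009+[0,0,.034]),("rim top near",o-R[:,0]*.009+[0,0,.034]),("hub top far",o+R[:,0]*.017+[0,0,.028]),("hub top near",o-R[:,0]*.017+[0,0,.028])):print(off,n,((proj(c,p)-[265,115])*6).round(0))
E
```

```text
0 rim top far [356. 406.]
0 rim top near [356. 537.]
0 hub top far [356. 335.]
0 hub top near [357. 578.]
0.0035 rim top far [356. 380.]
0.0035 rim top near [356. 512.]
0.0035 hub top far [356. 309.]
0.0035 hub top near [357. 554.]
```

View pics/w2.png

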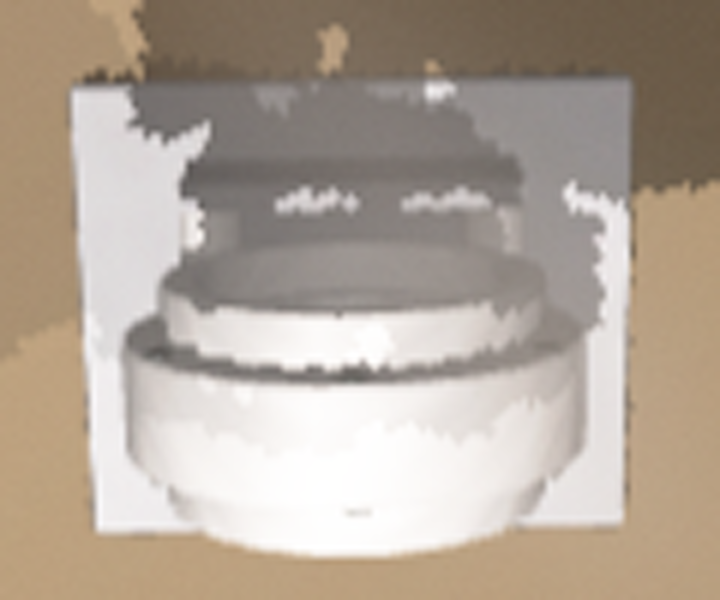

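Rim far edge at v≈377 and hub far edge at v≈308 match a +3.5 mm offset in tool x, with y centred. Descending. The pads swing back about 8 mm at 68 mm opening, so the TCP goes to about z 0.021.

```bash

python3 -m jog '[[-1,3.5,0,30,0],[-1,3.5,0,65,0],[-1,3.5,0,100,0],[-1,3.5,0,130,0],[-1,3.5,0,150,0]]' 100
python3 -m jog '[[-1,0,0,10,0],[-1,0,0,20,0],[-1,0,0,30,0],[-1,0,0,30,0],[-1,0,0,30,0]]'
python3 -m jog '[[1,0,0,0,0],[1,0,0,0,0],[1,0,0,0,0],[1,0,0,0,0],[1,0,0,0,0]]'
python3 -m jog '[[1,0,0,0,0],[1,0,0,0,0],[1,0,0,0,0],[1,0,0,0,0],[1,0,0,0,0]]'
python3 -m jog '[[1,0,0,0,0],[1,0,0,-2,0],[1,0,0,-5,0],[1,0,0,-10,0],[1,0,0,-20,0]]'
```

```text
clock: 3.95
eef_pos: [0.4784, -0.2589, 0.0492]
tcp_rot: [[-0.916, 0.401, -0.002], [0.401, 0.916, 0.001], [0.002, 0.0, -1.0]]
force: [-0.6, -0.4, -0.2]
gripper_width: 0.0853
gripper_force: 0.0
clock: 4.45
eef_pos: [0.4796, -0.2597, 0.0217]
tcp_rot: [[-0.916, 0.4, 0.0], [0.4, 0.916, -0.0], [-0.001, -0.0, -1.0]]
force: [-0.1, -0.2, 0.2]
gripper_width: 0.0857
gripper_force: 0.0
clock: 4.95
eef_pos: [0.4798, -0.2608, 0.0232]
tcp_rot: [[-0.916, 0.401, 0.001], [0.401, 0.916, -0.003], [-0.002, -0.002, -1.0]]
force: [-5.0, 0.1, 13.2]
gripper_width: 0.0662
gripper_force: 106.6
clock: 5.45
eef_pos: [0.4798, -0.2607, 0.0232]
tcp_rot: [[-0.916, 0.401, 0.001], [0.401, 0.916, -0.003], [-0.002, -0.002, -1.0]]
force: [-4.3, -0.5, 14.2]
gripper_width: 0.066
gripper_force: 106.6
clock: 5.95
eef_pos: [0.4786, -0.2589, 0.041]
tcp_rot: [[-0.916, 0.4, -0.002], [0.4, 0.916, 0.001], [0.002, 0.001, -1.0]]
force: [-0.4, 0.8, -6.8]
gripper_width: 0.0662
gripper_force: 112.6
```

Flange lifted. Raise to carrying height, move to the staging point 90 mm out from the seat on the free-tip side, turn, and weigh.

```bash

python3 -m jog '[[1,0,0,-20,0],[1,0,0,-45,0],[1,0,0,-75,0],[1,0,0,-105,0],[1,0,0,-120,0]]'
python3 -m jog '[[1,-2,15,0,0],[1,-6,40,0,0],[1,-10,65,0,0],[1,-14,90,0,0],[1,-18,120,0,0]]'
python3 -m jog '[[1,-4,30,0,0],[1,-8,55,0,0],[1,-12,75,0,0],[1,-14,89,0,0],[1,-14,89,0,0]]'
python3 -m jog '[[1,0,0,0,-0.1],[1,0,0,0,-0.22],[1,0,0,0,-0.34],[1,0,0,0,-0.46],[1,0,0,0,-0.58]]'
python3 -m jog '[[1,0,0,0,-0.12],[1,0,0,0,-0.24],[1,0,0,0,-0.36],[1,0,0,0,-0.48],[1,0,0,0,-0.58]]'
python3 -m jog '[[1,0,0,0,-0.1],[1,0,0,0,-0.18],[1,0,0,0,-0.24],[1,0,0,0,-0.257],[1,0,0,0,-0.257]]'
cat >>h.py <<'E'
def favg(n=10):
    F=[]
    for _ in range(n):
        vision.read_camera("wrist");F.append(read_state()["force"])
    F=np.array(F);return F.mean(0).round(2),F.std(0).round(2)
E
python3 - <<'E'
from h import *
print(favg(12));s=read_state();print(s["clock"],s["eef_pos"].round(4),s["tcp_rot"].round(3).tolist(),s["gripper_width"])
a=vision.read_camera("scene");b=vision.read_camera("wrist")
cv2.imwrite("pics/t1.png",np.hstack([crop(a,290,170,100,100,4),cv2.resize(b["color"][:,:,::-1],(400,250)) if 0 else crop(b,220,100,200,200,2)]))
E
```

```text
clock: 6.45
eef_pos: [0.4802, -0.26, 0.1645]
tcp_rot: [[-0.916, 0.4, 0.003], [0.4, 0.916, -0.002], [-0.003, -0.001, -1.0]]
force: [-0.2, 0.2, -6.5]
gripper_width: 0.0657
gripper_force: 113.3
clock: 6.95
eef_pos: [0.5438, -0.1551, 0.1606]
tcp_rot: [[-0.916, 0.401, -0.001], [0.401, 0.916, 0.001], [0.001, 0.0, -1.0]]
force: [0.7, -0.6, -7.0]
gripper_width: 0.066
gripper_force: 113.3
clock: 7.45
eef_pos: [0.591, -0.0804, 0.1601]
tcp_rot: [[-0.917, 0.399, -0.005], [0.4, 0.917, -0.003], [0.003, -0.004, -1.0]]
force: [-4.4, -4.8, -6.9]
gripper_width: 0.0658
gripper_force: 125.4
clock: 7.95
eef_pos: [0.5918, -0.0804, 0.1607]
tcp_rot: [[-0.985, -0.172, -0.001], [-0.172, 0.985, 0.0], [0.001, 0.001, -1.0]]
force: [0.1, -0.8, -6.4]
gripper_width: 0.0656
gripper_force: 121.3
clock: 8.45
eef_pos: [0.5918, -0.0803, 0.1607]
tcp_rot: [[-0.73, -0.684, -0.001], [-0.684, 0.73, 0.0], [0.001, 0.001, -1.0]]
force: [-0.5, -0.2, -5.7]
gripper_width: 0.0657
gripper_force: 121.3
clock: 8.95
eef_pos: [0.592, -0.0805, 0.1609]
tcp_rot: [[-0.537, -0.844, -0.001], [-0.844, 0.537, 0.0], [0.0, 0.001, -1.0]]
force: [-0.2, -0.8, -5.9]
gripper_width: 0.0654
gripper_force: 121.3
(array([-0.22,  0.35, -6.61]), array([0.45, 0.52, 0.65]))
9.55 [ 0.5923 -0.0808  0.1613] [[-0.536, -0.844, -0.0], [-0.844, 0.536, 0.0], [0.0, 0.0, -1.0]] 0.06537326181761631
```

View pics/t1.png

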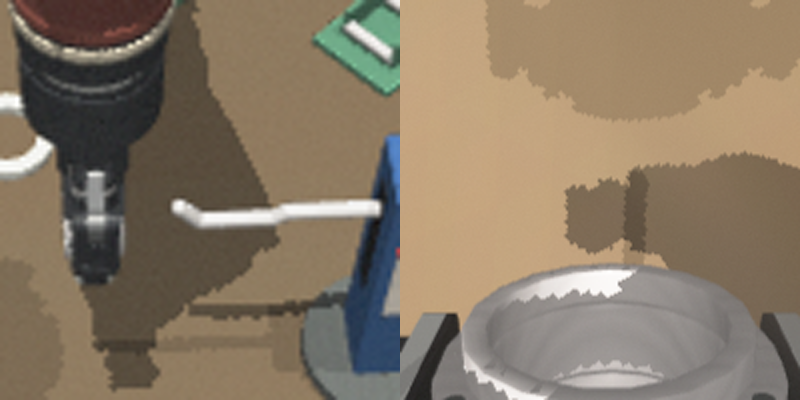

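The scene crop shows the flange in the fingers at left, in front of the free tip at (335,222). The wrist crop shows the flange bore between the pads, maybe tipped. I'll check the tilt by fitting the front hub circle.

```bash
python3 - <<'E'
from h import *
from scipy.optimize import least_squares
c=vision.read_camera("wrist");s=read_state();R=s["tcp_rot"];e=s["eef_pos"]
im=crop(c,220,100,200,200,2)  # scale 2, overlay models
def circ(o,t,x,rad):
    th=np.linspace(0,2*np.pi,90);ax=np.array([np.cos(t),0,np.sin(t)]);up=np.array([-np.sin(t),0,np.cos(t)])
    L=o+x*ax+rad*(np.cos(th)[:,None]*up+np.sin(th)[:,None]*np.array([0,1,0]))
    return np.array([proj(c,e+R@l) for l in L])
out=[]
for dz,t in((-.0238,0),(-.0238,-.2),(-.0238,.2)):
    k=im.copy()
    for x,rad,col in((.017,.028,(0,0,255)),(.017,.023,(0,255,0)),(.009,.034,(255,0,0))):
        p=((circ(np.array([.001,0,dz]),t,x,rad)-[220,100])*2).astype(int)
        cv2.polylines(k,[p.reshape(-1,1,2)],True,col,1)
    out.append(k[180:400])
cv2.imwrite("pics/t2.png",np.vstack([np.hstack(out[:2]),np.hstack([out[2],im[180:]])]))
E
```

```text
(no output)
```

View pics/t2.png

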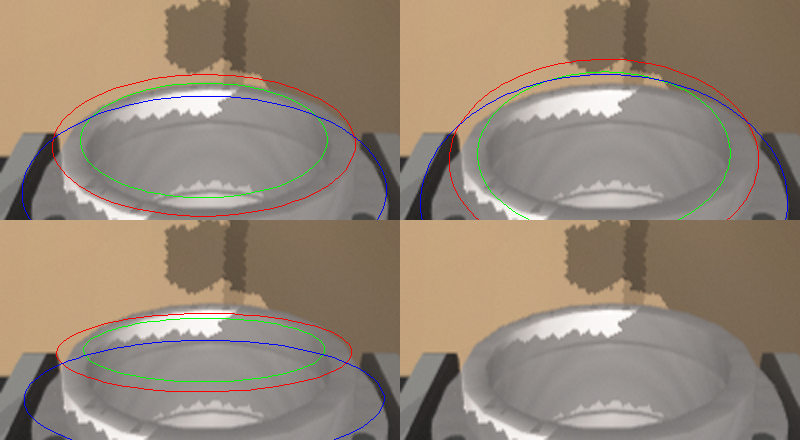

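```bash
python3 - <<'E'
from h import *
from scipy.optimize import least_squares
c=vision.read_camera("wrist");s=read_state();R=s["tcp_rot"];e=s["eef_pos"]
cv2.imwrite("pics/t3.png",crop(c,230,220,200,150,4))
def circ(o,t,x,rad):
    th=np.linspace(0,2*np.pi,180);ax=np.array([np.cos(t),0,np.sin(t)]);up=np.array([-np.sin(t),0,np.cos(t)])
    L=o+x*ax+rad*(np.cos(th)[:,None]*up+np.sin(th)[:,None]*np.array([0,1,0]))
    return np.array([proj(c,e+R@l) for l in L])
def pred(q):
    o=np.array([q[0],q[1],q[2]]);A=circ(o,q[3],.017,.028);B=circ(o,q[3],.017,.023)
    return np.array([A[:,0].min(),A[:,0].max(),A[:,1].min(),B[:,0].min(),B[:,0].max(),B[:,1].max()])
obs=np.array([251,396,232,262.5,382.5,294])
q=least_squares(lambda q:pred(q)-obs,[.001,0,-.024,0],x_scale=[.01,.01,.01,.1]);print(q.x.round(4),q.fun.round(1))
E
```

```text
[-0.0031  0.0003 -0.02   -0.007 ] [-0.9 -0.1 -0.   1.   0.   0. ]
```

View pics/t3.png

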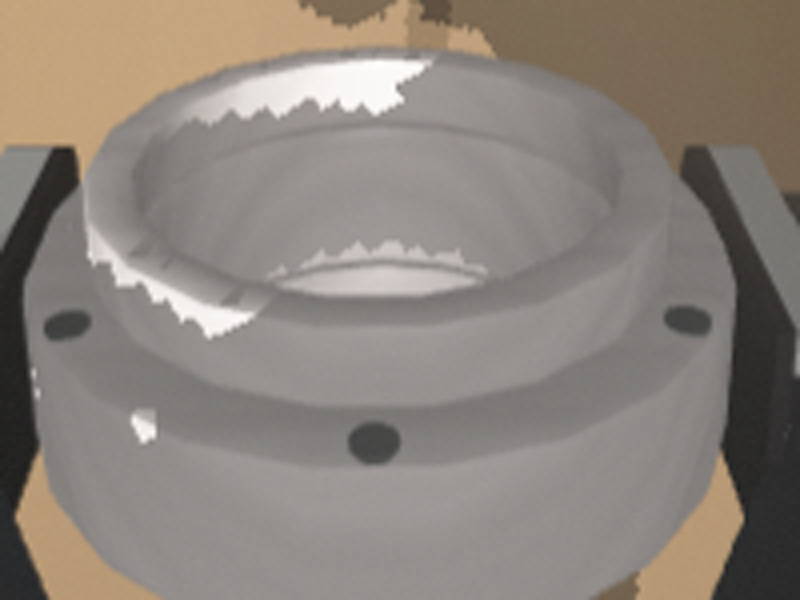

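Tilt is about 0 and the flange centre is about 21 mm behind the TCP and 2 mm to tool -x. Bore axis is on the hook line. Threading 87 mm along the hook at bore centre z ≈ 0.175.

```bash

python3 -m jog '[[1,0,0,4,0],[1,0,0,8,0],[1,-8,0,8,0],[1,-18,0,8,0],[1,-28,0,8,0]]'
python3 -m jog '[[1,-10,0,0,0],[1,-20,0,0,0],[1,-30,0,0,0],[1,-40,0,0,0],[1,-48,0,0,0]]'
python3 -m jog '[[1,-7,0,0,0],[1,-11,0,0,0],[1,-11,0,0,0],[1,-11,0,0,0],[1,-11,0,0,0]]'
python3 - <<'E'
from h import *
print(favg(10));s=read_state();e=s["eef_pos"];print(s["clock"],e.round(4))
a=vision.read_camera("scene");b=vision.read_camera("side")
print(proj(a,(.640,-.005,.173)),proj(b,(.640,-.005,.173)))
cv2.imwrite("pics/t4.png",np.hstack([crop(a,310,180,100,100,4),crop(b,210,140,100,100,4)]))
E
```

```text
clock: 10.25
eef_pos: [0.608, -0.0563, 0.1534]
tcp_rot: [[-0.536, -0.844, 0.0], [-0.844, 0.536, 0.0], [-0.0, -0.0, -1.0]]
force: [0.3, -0.2, -5.2]
gripper_width: 0.0656
gripper_force: 121.3
clock: 10.75
eef_pos: [0.6335, -0.0157, 0.1532]
tcp_rot: [[-0.536, -0.844, 0.0], [-0.844, 0.536, 0.0], [-0.0, 0.0, -1.0]]
force: [-0.3, 0.2, -6.5]
gripper_width: 0.0656
gripper_force: 121.3
clock: 11.25
eef_pos: [0.6388, -0.0077, 0.1533]
tcp_rot: [[-0.536, -0.844, -0.0], [-0.844, 0.536, -0.0], [0.0, 0.0, -1.0]]
force: [-0.3, 0.1, -7.2]
gripper_width: 0.0653
gripper_force: 121.3
(array([-0.01, -0.04, -6.63]), array([0.44, 0.47, 0.39]))
11.75 [ 0.6389 -0.0074  0.1533]
[350.49124701 223.03843349] [265.02878671 189.48576524]
```

View pics/t4.png

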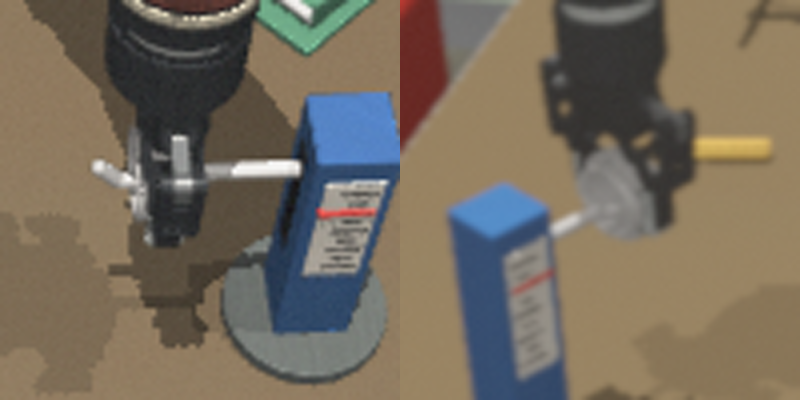

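Threaded: in both views the bar passes through the bore with no contact force, and the weight is 6.6 N. Lowering to the saddle, then slowly.

```bash

python3 -m jog '[[1,0,0,4,0],[1,0,0,9,0],[1,0,0,14,0],[1,0,0,18,0],[1,0,0,20,0]]'
python3 -m jog '[[1,0,0,2,0],[1,0,0,4,0],[1,0,0,6,0],[1,0,0,8,0],[1,0,0,10,0]]'
python3 -c "
from h import *
print(favg(6),read_state()['eef_pos'].round(4))"
python3 -m jog '[[1,0,0,2,0],[1,0,0,4,0],[1,0,0,6,0],[1,0,0,8,0],[1,0,0,10,0]]'
python3 -c "
from h import *
print(favg(6),read_state()['eef_pos'].round(4))"
```

```text
clock: 12.35
eef_pos: [0.6386, -0.0073, 0.1325]
tcp_rot: [[-0.536, -0.844, -0.001], [-0.844, 0.536, 0.0], [0.0, 0.001, -1.0]]
force: [0.3, 0.0, -7.8]
gripper_width: 0.0657
gripper_force: 121.3
clock: 12.85
eef_pos: [0.6391, -0.0074, 0.1233]
tcp_rot: [[-0.536, -0.844, 0.0], [-0.844, 0.536, -0.0], [-0.0, -0.0, -1.0]]
force: [-0.0, -0.2, -5.6]
gripper_width: 0.0654
gripper_force: 121.3
(array([-0.21,  0.23, -5.96]), array([0.33, 0.54, 0.51])) [ 0.6389 -0.0074  0.1234]
clock: 13.65
eef_pos: [0.6391, -0.0074, 0.1133]
tcp_rot: [[-0.536, -0.844, 0.0], [-0.844, 0.536, -0.0], [-0.0, -0.0, -1.0]]
force: [-0.1, 0.3, -4.1]
gripper_width: 0.0655
gripper_force: 121.5
(array([ 0.5 , -0.16, -4.58]), array([0.65, 0.12, 0.48])) [ 0.6391 -0.0074  0.1135]
```

```bash

python3 -m jog '[[1,0,0,3,0],[1,0,0,6,0],[1,0,0,9,0],[1,0,0,12,0],[1,0,0,14,0]]'
python3 -m jog '[[1,0,0,3,0],[1,0,0,6,0],[1,0,0,8,0],[1,0,0,10,0],[1,0,0,11,0]]'
python3 -c "
from h import *
print(favg(16),read_state()['eef_pos'].round(4))"
```

```text
clock: 14.45
eef_pos: [0.6391, -0.0074, 0.0991]
tcp_rot: [[-0.536, -0.844, 0.0], [-0.844, 0.536, -0.0], [-0.0, -0.0, -1.0]]
force: [0.7, 0.1, -1.2]
gripper_width: 0.0654
gripper_force: 121.8
clock: 14.95
eef_pos: [0.6391, -0.0074, 0.0883]
tcp_rot: [[-0.536, -0.844, 0.0], [-0.844, 0.536, -0.0], [-0.0, -0.0, -1.0]]
force: [0.1, -0.3, 1.2]
gripper_width: 0.0655
gripper_force: 122.0
(array([0.82, 0.14, 0.94]), array([0.44, 0.58, 0.52])) [ 0.639  -0.0074  0.0884]
```

Slope about 0.22 N/mm: about 4 mm too low, with a lateral force of 0.6 N (≈1.5 mm). Correcting and averaging longer.

```bash

python3 -m jog '[[1,0,-0.5,-1,0],[1,0,-1,-2,0],[1,0,-1.5,-3,0],[1,0,-1.5,-4,0],[1,0,-1.5,-4,0]]'
python3 -c "
from h import *
f=favg(30);s=read_state();print(f,s['eef_pos'].round(4),(s['tcp_rot'].T@f[0]).round(2),s['clock'])"
```

```text
clock: 16.25
eef_pos: [0.6397, -0.008, 0.0922]
tcp_rot: [[-0.536, -0.844, -0.001], [-0.844, 0.536, 0.0], [0.0, 0.001, -1.0]]
force: [-3.2, 2.9, 1.6]
gripper_width: 0.0656
gripper_force: 122.0
(array([-3.92,  1.81,  0.18]), array([0.47, 0.68, 0.41])) [ 0.6402 -0.0082  0.0923] [ 0.57  4.28 -0.18] 17.75
```

```bash

python3 -m jog '[[1,0,0.5,0,0],[1,0,1,0,0],[1,0,1.3,0,0],[1,0,1.3,0,0],[1,0,1.3,0,0]]'
python3 -c "
from h import *
f=favg(25);s=read_state();print(f,s['eef_pos'].round(4),(s['tcp_rot'].T@f[0]).round(2),s['clock'],s['ft_torque'])"
```

```text
clock: 18.25
eef_pos: [0.6401, -0.008, 0.0927]
tcp_rot: [[-0.536, -0.844, 0.002], [-0.844, 0.536, -0.001], [-0.0, -0.002, -1.0]]
force: [1.6, -3.5, 0.5]
gripper_width: 0.0656
gripper_force: 121.9
(array([ 3.74, -2.4 , -0.03]), array([0.94, 0.7 , 0.42])) [ 0.6391 -0.0074  0.0923] [ 0.02 -4.44  0.03] 19.5 [-0.2023653  -0.72869732 -0.01412857]
```

```bash

python3 -m jog '[[1,0,-0.3,0,0],[1,0,-0.65,0,0],[1,0,-0.65,0,0],[1,0,-0.65,0,0],[1,0,-0.65,0,0]]'
python3 -c "
from h import *
f=favg(25);s=read_state();print(f,s['eef_pos'].round(4),(s['tcp_rot'].T@f[0]).round(2),s['clock'],s['ft_torque'])"
```

```text
clock: 20.0
eef_pos: [0.6392, -0.0075, 0.0921]
tcp_rot: [[-0.536, -0.844, -0.001], [-0.844, 0.536, 0.001], [0.0, 0.001, -1.0]]
force: [1.7, 1.6, -0.0]
gripper_width: 0.0656
gripper_force: 121.9
(array([-1.26,  3.42,  0.05]), array([1.27, 0.72, 0.42])) [ 0.6395 -0.0079  0.0923] [-2.21  2.9  -0.05] 21.25 [0.5953586  0.51340591 0.01841997]
```

```bash

python3 -m jog '[[1,0,0.25,0,0],[1,0,0.25,0,0],[1,0,0.25,0,0],[1,0,0.25,0,0],[1,0,0.25,0,0]]' | grep force
for i in 1 2 3; do python3 -m jog '[[1,0,0,0,0],[1,0,0,0,0],[1,0,0,0,0]]' | grep force:; done
python3 -c "
from h import *
f=favg(8);s=read_state();print(f,s['eef_pos'].round(4),(s['tcp_rot'].T@f[0]).round(2),s['clock'],s['ft_torque'])"
```

```text
force: [-2.7, 1.9, -0.5]
gripper_force: 121.9
force: [-1.5, 1.5, -0.1]
gripper_force: 121.9
force: [-0.7, 0.7, 0.4]
gripper_force: 121.9
force: [-1.2, 0.2, 0.5]
gripper_force: 121.9
(array([-1.22,  0.44, -0.1 ]), array([0.49, 0.49, 0.34])) [ 0.6395 -0.0077  0.0923] [0.28 1.27 0.1 ] 23.05 [ 0.12294857  0.16882978 -0.05414005]
```

```bash

python3 -m jog '[[1,0,0.1,0,0],[1,0,0.1,0,0],[1,0,0.1,0,0],[1,0,0.1,0,0],[1,0,0.1,0,0]]' 50| grep force
python3 -m jog '[[1,0,0,0,0],[1,0,0,0,0],[1,0,0,0,0],[1,0,0,0,0],[1,0,0,0,0]]' 20 | grep force
python3 -c "
from h import *
f=favg(10);s=read_state();print(f,s['eef_pos'].round(4),(s['tcp_rot'].T@f[0]).round(2),s['clock'],s['gripper_width'])"
```

```text
force: [-1.3, -0.1, -0.1]
gripper_force: 121.9
force: [0.3, -1.1, 0.3]
gripper_force: 121.9
(array([ 0.37, -1.1 ,  0.23]), array([0.5 , 0.37, 0.38])) [ 0.6394 -0.0077  0.0923] [ 0.73 -0.9  -0.23] 24.55 0.06571740728857317
```

Balanced to about 0.2 N. Releasing gradually.

```bash

python3 -m jog '[[-0.5,0,0,0,0],[-0.55,0,0,0,0],[-0.6,0,0,0,0],[-0.65,0,0,0,0],[-0.7,0,0,0,0]]'
python3 -m jog '[[-0.75,0,0,0,0],[-0.8,0,0,0,0],[-0.85,0,0,0,0],[-0.9,0,0,0,0],[-1,0,0,0,0]]'
python3 -c "
from h import *
a=vision.read_camera('scene');c=vision.read_camera('wrist')
cv2.imwrite('pics/u1.png',c['color'][:,:,::-1]);cv2.imwrite('pics/u1s.png',a['color'][:,:,::-1])
print(favg(6))"
```

```text
clock: 25.05
eef_pos: [0.6391, -0.0074, 0.0922]
tcp_rot: [[-0.536, -0.844, -0.001], [-0.844, 0.536, 0.0], [0.0, 0.001, -1.0]]
force: [1.0, 0.4, -0.6]
gripper_width: 0.0723
gripper_force: 0.0
clock: 25.55
eef_pos: [0.6394, -0.0076, 0.0923]
tcp_rot: [[-0.536, -0.844, 0.0], [-0.844, 0.536, 0.0], [-0.0, 0.0, -1.0]]
force: [-0.7, -0.6, 0.1]
gripper_width: 0.0856
gripper_force: 0.0
(array([-0.04,  0.09,  0.2 ]), array([0.26, 0.53, 0.32]))
```

```bash

for i in 1 2 3 4 5; do python3 -m jog '[[-1,0,0,0,0],[-1,0,0,0,0],[-1,0,0,0,0],[-1,0,0,0,0],[-1,0,0,0,0]]' >/dev/null; done
python3 -c "
from h import *
c0=cv2.imread('pics/u1.png')
I=[]
for i in range(4):
    I.append(vision.read_camera('wrist')['color'][:,:,::-1].astype(np.int16))
g=lambda a:a[220:390,220:420].astype(np.float32).mean(2)
w=cv2.createHanningWindow((200,170),cv2.CV_32F)
for k in I:print(cv2.phaseCorrelate(g(I[0]),g(k),w),abs(g(k)-g(I[0])).mean())
print('vs just released',cv2.phaseCorrelate(g(c0),g(I[0]),w))
cv2.imwrite('pics/u2.png',I[-1].astype(np.uint8));print(read_state()['clock'])"
```

```text
((0.0, 0.0), 1.0) 0.0
((0.00707053717755457, -0.006137490902503373), 0.9651328911251492) 0.8552941
((-0.010197540478060318, 0.0003902654946585926), 0.9607063546710544) 0.8582255
((0.007459525245323562, -0.0020809906087748686), 0.9576014885372586) 0.8555196
vs just released ((-0.06561869789635466, 0.06755901687604648), 0.9683270948198106)
28.65
```

Flange has been hanging still for over 3 s. Re-grip gradually and lift slowly.

```bash

python3 -m jog '[[-0.85,0,0,0,0],[-0.75,0,0,0,0],[-0.7,0,0,0,0],[-0.66,0,0,0,0],[-0.63,0,0,0,0]]' 100
python3 -m jog '[[-0.61,0,0,0,0],[-0.59,0,0,0,0],[-0.57,0,0,0,0],[-0.55,0,0,0,0],[-0.53,0,0,0,0]]'
python3 -m jog '[[-0.5,0,0,0,0],[-0.4,0,0,0,0],[0,0,0,0,0],[1,0,0,0,0],[1,0,0,0,0]]'
python3 -m jog '[[1,0,0,0,0],[1,0,0,0,0],[1,0,0,0,0],[1,0,0,0,0],[1,0,0,0,0]]'
```

```text
clock: 29.15
eef_pos: [0.6392, -0.0076, 0.0923]
tcp_rot: [[-0.536, -0.844, -0.0], [-0.844, 0.536, 0.0], [0.0, 0.0, -1.0]]
force: [-0.3, 0.7, 0.1]
gripper_width: 0.0696
gripper_force: 0.4
clock: 29.65
eef_pos: [0.6392, -0.0076, 0.0922]
tcp_rot: [[-0.536, -0.844, -0.0], [-0.844, 0.536, 0.0], [0.0, 0.0, -1.0]]
force: [-2.2, 0.6, 0.1]
gripper_width: 0.0667
gripper_force: 79.9
clock: 30.15
eef_pos: [0.6392, -0.0076, 0.0923]
tcp_rot: [[-0.536, -0.844, -0.0], [-0.844, 0.536, 0.0], [0.0, 0.0, -1.0]]
force: [-2.2, 1.1, 0.4]
gripper_width: 0.0659
gripper_force: 110.4
clock: 30.65
eef_pos: [0.6393, -0.0076, 0.0923]
tcp_rot: [[-0.536, -0.844, -0.0], [-0.844, 0.536, 0.0], [0.0, 0.0, -1.0]]
force: [-2.9, 1.6, 0.2]
gripper_width: 0.0659
gripper_force: 110.4
```

```bash

python3 -m jog '[[1,0,0,-1,0],[1,0,0,-3,0],[1,0,0,-6,0],[1,0,0,-9,0],[1,0,0,-12,0]]'|grep -A1 -e eef -e force
python3 -m jog '[[1,0,0,-3,0],[1,0,0,-6,0],[1,0,0,-8,0],[1,0,0,-10,0],[1,0,0,-12,0]]'|grep -e eef -e force
python3 -m jog '[[1,0,0,-2,0],[1,0,0,-4,0],[1,0,0,-6,0],[1,0,0,-8,0],[1,0,0,-10,0]]'|grep -e eef -e force
python3 -m jog '[[1,0,0,-2,0],[1,0,0,-4,0],[1,0,0,-6,0],[1,0,0,-8,0],[1,0,0,-10,0]]'|grep -e eef -e force
python3 -m jog '[[1,0,0,-4,0],[1,0,0,-8,0],[1,0,0,-12,0],[1,0,0,-15,0],[1,0,0,-17,0]]'|grep -e eef -e force
python3 -m jog '[[1,0,0,0,0],[1,0,0,0,0],[1,0,0,0,0],[1,0,0,0,0],[1,0,0,0,0]]'
python3 -c "
from h import *
c=vision.read_camera('wrist')
t=cv2.imread('pics/t3.png').astype(np.float32).mean(2);k=crop(c,230,220,200,150,4).astype(np.float32).mean(2)
print(cv2.phaseCorrelate(t[200:,:],k[200:,:]))
k2=cv2.imread('pics/u2.png')[220:370,230:430].astype(np.float32).mean(2);k1=crop(c,230,220,200,150,1).astype(np.float32).mean(2)
print(cv2.phaseCorrelate(k2[50:],k1[50:]))
for s in (1,-1):
  pass
"
```

```text
eef_pos: [0.6393, -0.0076, 0.1045]
tcp_rot: [[-0.536, -0.844, -0.0], [-0.844, 0.536, 0.0], [0.0, 0.0, -1.0]]
force: [-0.9, 1.5, -2.1]
gripper_width: 0.0659
gripper_force: 111.0
eef_pos: [0.6394, -0.0078, 0.1163]
force: [-0.6, 0.5, -4.1]
gripper_force: 111.6
eef_pos: [0.6393, -0.0077, 0.1264]
force: [-0.2, 0.0, -6.1]
gripper_force: 112.1
eef_pos: [0.6393, -0.0076, 0.1365]
force: [0.3, -0.6, -7.1]
gripper_force: 112.1
eef_pos: [0.6395, -0.0077, 0.1538]
force: [0.1, 0.4, -7.5]
gripper_force: 112.3
clock: 33.65
eef_pos: [0.6393, -0.0076, 0.1532]
tcp_rot: [[-0.536, -0.844, -0.0], [-0.844, 0.536, 0.0], [0.0, 0.0, -1.0]]
force: [-1.2, 0.5, -7.1]
gripper_width: 0.0661
gripper_force: 112.3
((0.04685639161090194, -0.06041191279467739), 0.27972725677490234)
((0.5146828712731235, -2.431879934673219), 0.1126827654838562)
```

Off the hook, and the flange pose in the hand is unchanged. Withdraw, rise, and travel to the green cradle.

```bash

python3 -m jog '[[1,8,0,0,0],[1,18,0,0,0],[1,28,0,0,0],[1,38,0,0,0],[1,48,0,0,0]]'|grep -e force
python3 -m jog '[[1,12,0,0,0],[1,26,0,0,0],[1,40,0,0,0],[1,50,0,0,0],[1,52,0,0,0]]'|grep -e force
python3 -m jog '[[1,0,0,-15,0],[1,0,0,-40,0],[1,0,0,-65,0],[1,0,0,-85,0],[1,0,0,-97,0]]'|grep -e eef -e force
python3 -m jog '[[1,-10,11,0,0],[1,-27,29,0,0],[1,-45,48,0,0],[1,-63,68,0,0],[1,-84,90,0,0]]'|grep -e eef -e force
python3 -m jog '[[1,-18,20,0,0],[1,-36,40,0,0],[1,-54,60,0,0],[1,-70,75,0,0],[1,-84,90,0,0]]'|grep -e eef -e force
python3 -m jog '[[1,-18,20,0,0],[1,-36,40,0,0],[1,-54,60,0,0],[1,-70,75,0,0],[1,-83,89,0,0]]'|grep -e eef -e force
python3 -m jog '[[1,0,0,0,0.1],[1,0,0,0,0.2],[1,0,0,0,0.31],[1,0,0,0,0.42],[1,0,0,0,0.5]]'|grep -e eef -e force
python3 -m jog '[[1,0,0,0,0.1],[1,0,0,0,0.2],[1,0,0,0,0.28],[1,0,0,0,0.343],[1,0,0,0,0.343]]'|grep -e eef -e force
python3 -m jog '[[1,0,0,0,0],[1,0,0,0,0],[1,0,0,0,0]]'
python3 - <<'E'
from h import *
c=vision.read_camera("wrist");s=read_state();R=s["tcp_rot"];e=s["eef_pos"]
print(favg(4),s["clock"])
g=cv2.cvtColor(c["color"],cv2.COLOR_RGB2HSV)
m=((g[:,:,0]>55)&(g[:,:,0]<95)&(g[:,:,1]>60)).astype(np.uint8)
cv2.imwrite("pics/g.png",c["color"][:,:,::-1])
print("exp",proj(c,(.4945,.2645,.008)))
n,l,st,ce=cv2.connectedComponentsWithStats(m)
for i in range(1,n):
    if st[i,4]<150:continue
    cnt=max(cv2.findContours((l==i).astype(np.uint8),0,1)[0],key=cv2.contourArea)[:,0]
    W=np.array([R.T@(ground(c,p,.008)-e) for p in cnt.astype(float)])[:,:2].astype(np.float32)*1000
    print(st[i],cv2.minAreaRect(W),W.min(0),W.max(0))
E
```

```text
force: [0.5, -0.3, -7.0]
gripper_force: 112.3
force: [0.4, -0.5, -6.6]
gripper_force: 112.3
eef_pos: [0.5865, -0.092, 0.2521]
force: [0.2, -0.4, -7.3]
gripper_force: 113.7
eef_pos: [0.5537, 0.0285, 0.2493]
force: [0.7, 0.6, -7.0]
gripper_force: 113.6
eef_pos: [0.5226, 0.148, 0.2493]
force: [-0.5, -0.5, -6.6]
gripper_force: 113.6
eef_pos: [0.4918, 0.2656, 0.2493]
force: [-0.2, -0.2, -7.1]
gripper_force: 113.6
eef_pos: [0.4921, 0.2644, 0.2492]
force: [0.3, -0.1, -7.6]
gripper_force: 113.6
eef_pos: [0.4922, 0.2643, 0.2493]
force: [-0.4, -0.0, -6.6]
gripper_force: 113.6
clock: 38.0
eef_pos: [0.493, 0.2641, 0.2501]
tcp_rot: [[-0.987, -0.162, -0.0], [-0.162, 0.987, -0.0], [0.0, -0.0, -1.0]]
force: [1.1, -0.1, -6.4]
gripper_width: 0.066
gripper_force: 113.6
(array([ 0.15, -0.16, -7.03]), array([0.64, 0.19, 0.44])) 38.05
exp [324.12781294 163.46316707]
[ 202    0   93   36 2552] ((150.29598999023438, -75.43496704101562), (32.169288635253906, 89.73014831542969), 6.228965759277344) [ 130.13626 -121.55915] [161.56581  -29.089558]
[ 286  126   80   66 2965] ((2.941333770751953, 2.0188369750976562), (73.67787170410156, 88.97806549072266), 0.24992422759532928) [-33.829224 -42.62524 ] [39.934757 46.44568 ]
[346 127  21  22 271] ((27.297290802001953, 35.19640350341797), (22.908361434936523, 22.32253074645996), 0.08467462658882141) [15.827976 24.052074] [38.767952 46.35215 ]
```

Green base measured at tool (2.9, 2.0), size 74×89. After allowing for the same camera bias seen at grey, x is right and y needs about +1. Descend part-way and re-measure y once.

```bash

python3 -m jog '[[1,0,0.5,15,0],[1,0,1,40,0],[1,0,1,70,0],[1,0,1,100,0],[1,0,1,115,0]]'|grep -e force
python3 -m jog '[[1,0,0,5,0],[1,0,0,5,0],[1,0,0,5,0],[1,0,0,5,0],[1,0,0,5,0]]'
python3 - <<'E'
from h import *
c=vision.read_camera("wrist");s=read_state();R=s["tcp_rot"];e=s["eef_pos"]
g=cv2.cvtColor(c["color"],cv2.COLOR_RGB2HSV)
m=((g[:,:,0]>55)&(g[:,:,0]<95)&(g[:,:,1]>60)).astype(np.uint8)
n,l,st,ce=cv2.connectedComponentsWithStats(m)
for i in range(1,n):
    if st[i,4]<300:continue
    cnt=max(cv2.findContours((l==i).astype(np.uint8),0,1)[0],key=cv2.contourArea)[:,0]
    W=np.array([R.T@(ground(c,p,.008)-e) for p in cnt.astype(float)])[:,:2].astype(np.float32)*1000
    print(st[i],W.min(0),W.max(0))
# flange rim left/right silhouettes at camera: bright low-sat pixels between pads
sat=g[:,:,1]
for v in (285,295,305):
    u=np.where((sat[v]<40)&(g[v,:,2]>70))[0];u=u[(u>200)&(u<450)];print(v,u.min(),u.max())
E
```

```text
force: [-0.9, 0.2, -6.9]
gripper_force: 113.8
clock: 39.25
eef_pos: [0.4936, 0.2652, 0.1312]
tcp_rot: [[-0.987, -0.162, 0.001], [-0.162, 0.987, 0.001], [-0.002, 0.0, -1.0]]
force: [0.5, -0.6, -7.1]
gripper_width: 0.0659
gripper_force: 113.8
[199   0  76  10 412] [130.2179  -84.08651] [135.74625  -33.316803]
[ 267  141  117   91 7631] [-33.682    -43.627045] [40.576447 45.835835]
285 214 434
295 209 440
305 207 443
```

```bash

python3 -m jog '[[1,1,0.5,12,0],[1,2,1,30,0],[1,2,1,50,0],[1,2,1,65,0],[1,2,1,75,0]]'|grep -e eef -e force
python3 -m jog '[[1,0,0,5,0],[1,0,0,10,0],[1,0,0,15,0],[1,0,0,19,0],[1,0,0,22,0]]'|grep -e eef -e force
python3 -m jog '[[1,0,0,1,0],[1,0,0,2,0],[1,0,0,3,0],[1,0,0,3,0],[1,0,0,3,0]]'|grep -e eef -e force
```

```text
eef_pos: [0.4899, 0.2653, 0.0535]
force: [0.5, -0.4, -5.4]
gripper_force: 113.8
eef_pos: [0.4911, 0.2657, 0.0333]
force: [-0.2, -0.6, -6.3]
gripper_force: 113.8
eef_pos: [0.4909, 0.2657, 0.0304]
force: [-0.5, -0.8, -6.6]
gripper_force: 113.8
```

Hub is already below the cheek tops with no contact, so it fits between them. Continue slowly.

```bash

for k in 1; do python3 -m jog '[[1,0,0,0.7,0],[1,0,0,1.4,0],[1,0,0,2,0],[1,0,0,2,0],[1,0,0,2,0]]'|grep -e eef -e force; done
python3 -m jog '[[1,0,0,0.5,0],[1,0,0,1,0],[1,0,0,1.5,0],[1,0,0,1.5,0],[1,0,0,1.5,0]]'|grep -e eef -e force
```

```text
eef_pos: [0.4909, 0.2657, 0.0283]
force: [-0.1, -0.2, -6.5]
gripper_force: 113.8
eef_pos: [0.4909, 0.2656, 0.0268]
force: [0.1, 0.6, -6.5]
gripper_force: 113.8
```

```bash

python3 -m jog '[[1,0,0,0.5,0],[1,0,0,1,0],[1,0,0,1.3,0],[1,0,0,1.3,0],[1,0,0,1.3,0]]'|grep -e eef -e force
python3 -m jog '[[1,0,0,0.4,0],[1,0,0,0.8,0],[1,0,0,1.2,0],[1,0,0,1.2,0],[1,0,0,1.2,0]]'|grep -e eef -e force
```

```text
eef_pos: [0.4909, 0.2657, 0.0255]
force: [-0.8, 0.3, -6.6]
gripper_force: 113.8
eef_pos: [0.4908, 0.2657, 0.0243]
force: [-0.2, -0.3, -6.6]
gripper_force: 113.8
```

```bash

python3 -m jog '[[1,0,0,0.4,0],[1,0,0,0.8,0],[1,0,0,1,0],[1,0,0,1,0],[1,0,0,1,0]]'|grep -e eef -e force
python3 -m jog '[[1,0,0,0.3,0],[1,0,0,0.6,0],[1,0,0,0.8,0],[1,0,0,0.8,0],[1,0,0,0.8,0]]'|grep -e eef -e force
```

```text
eef_pos: [0.4911, 0.2657, 0.0237]
force: [-2.3, -1.6, 3.3]
gripper_force: 114.8
eef_pos: [0.4913, 0.2657, 0.0235]
force: [-3.4, -4.0, 11.9]
gripper_force: 115.6
```

Seated at TCP 0.0237 with 18 N pressed, small lateral force. Ease up slightly and release.

```bash

python3 -m jog '[[1,0,0,-0.4,0],[1,0,0,-0.7,0],[1,0,0,-0.7,0],[1,0,0,-0.7,0],[1,0,0,-0.7,0]]'|grep -e eef -e force
python3 -m jog '[[-0.5,0,0,0,0],[-0.55,0,0,0,0],[-0.6,0,0,0,0],[-0.65,0,0,0,0],[-0.7,0,0,0,0]]'|grep -e eef -e force
python3 -m jog '[[-0.8,0,0,0,0],[-1,0,0,0,0],[-1,0,0,0,0],[-1,0,0,0,0],[-1,0,0,0,0]]'
python3 -m jog '[[-1,0,0,-10,0],[-1,0,0,-25,0],[-1,0,0,-45,0],[-1,0,0,-70,0],[-1,0,0,-100,0]]'|grep -e eef -e force
python3 -m jog '[[-1,0,0,-30,0],[-1,0,0,-60,0],[-1,0,0,-78,0],[-1,0,0,-78,0],[-1,0,0,-78,0]]'|grep -e eef -e force
python3 - <<'E'
from h import *
c=vision.read_camera("wrist");s=read_state();R=s["tcp_rot"];e=s["eef_pos"];print(s["clock"],e)
g=cv2.cvtColor(c["color"],cv2.COLOR_RGB2HSV)
cv2.imwrite("pics/end.png",c["color"][:,:,::-1]);a=vision.read_camera("scene");cv2.imwrite("pics/ends.png",a["color"][:,:,::-1])
u0=proj(c,e-[0,0,e[2]-.047]);print(u0)
m=((g[:,:,1]<45)&(g[:,:,2]>60)).astype(np.uint8);m[:90]=0;m[240:]=0;m[:,:260]=0;m[:,390:]=0
gr=((g[:,:,0]>55)&(g[:,:,0]<95)&(g[:,:,1]>60)).astype(np.uint8)
for k,z,n in((m,.047,"flange"),(gr,.008,"base")):
    q,l,st,ce=cv2.connectedComponentsWithStats(k)
    for i in range(1,q):
        if st[i,4]<300: continue
        x,y,w,h=st[i,:4];print(n,st[i],[(R.T@(ground(c,p,z)-e)*1000).round(1).tolist() for p in((x,y+h/2),(x+w,y+h/2))])
E
```

```text
eef_pos: [0.4912, 0.2657, 0.0237]
force: [-2.3, -2.3, 7.2]
gripper_force: 115.1
eef_pos: [0.4912, 0.2659, 0.0232]
force: [0.6, 0.1, -0.1]
gripper_force: 0.0
clock: 45.3
eef_pos: [0.4909, 0.2657, 0.0232]
tcp_rot: [[-0.987, -0.162, 0.0], [-0.162, 0.987, -0.0], [-0.0, -0.0, -1.0]]
force: [-0.8, -0.1, 0.4]
gripper_width: 0.0853
gripper_force: 0.0
eef_pos: [0.4904, 0.2655, 0.1243]
force: [0.1, 0.3, -0.5]
gripper_force: 0.0
eef_pos: [0.4909, 0.2657, 0.2016]
force: [-0.3, 0.2, 0.0]
gripper_force: 0.0
46.35 [0.49044808 0.26549421 0.20078377]
[323.66551898 181.49031543]
flange [ 286  135   81   76 4266] [[7.6, -32.9, 153.8], [7.5, 38.0, 153.8]]
base [ 181    0  105   30 2463] [[138.8, -123.4, 192.9], [138.7, -32.4, 192.9]]
base [ 278  133   51   74 1195] [[1.3, -45.2, 192.8], [1.3, 5.2, 192.8]]
```

```bash
python3 - <<'E'
import cv2,numpy as np
for f in("w1","end"):
    im=cv2.imread(f"pics/{f}.png");g=cv2.cvtColor(im,cv2.COLOR_BGR2HSV)
    G=(g[:,:,0]>55)&(g[:,:,0]<95)&(g[:,:,1]>60) if f=="end" else None
    for v in range(160,214,4):
        r=g[v,260:390]; 
        print(f,v,"".join("G" if (55<p[0]<95 and p[1]>60) else "#" if p[1]<45 else "." for p in r))
E
```

```text
w1 160 ..................############################################################################################....................
w1 164 ...................###########################################################################################....................
w1 168 ...................###########################################################################################....................
w1 172 ...................###########################################################################################....................
w1 176 ...................###########################################################################################....................
w1 180 ....................##########################################################################################....................
w1 184 ....................##########################################################################################....................
w1 188 ....................##########################################################################################.................
[... 2077 characters left out ...]
.....
end 196 ....................GGGGGGGG.#######################################################################GGGGGGGG......................
end 200 ....................GGGGGGGGGGGGGG##############################################################GGGGGGGGGGGG......................
end 204 .....................GGGGGGGGGGGGGG.#########################################################.GGGGGGGGGGGGGG......................
end 208 ...........................................#########################################..............................................
end 212 ..................................................................................................................................
```

The flange is centred across the base (rim 286–363, base 280–368) and sits along it just as it did in the grey cradle, level and released. Handing in.

```bash
python3 -c "
from workcell import r
print(r.job_done())"
```

```text
the job is handed in; nothing more can be done
None
```

I hung the flange on the hook in balance (it weighs about 6.6 N), left it hanging still for over 3 s, then set it down and released it in the leftmost green cradle; the job went in at about 46 s, and the hand-in returned no verdict.

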